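Lay the carton down for sea

TASK

Stow the tall carton for sea: push it high on its back so that it tips over, from where it stands, and lands flat on the dark mat, wholly inside the mat's outline. Then, still only pushing, slide it along the mat until its top end sits squarely up against the teak strip. Never lift or carry it, and leave the other things on the counter where they are.

Things in the scene. Friction and masses are not known exactly. Their poses are not given: they have to be found in the camera images.
- carton: tall taped cardboard carton, mm: 55 deep (own x) x 90 wide (y) x 180 high (z), 0.25-0.5 kg, loose. Stands on its end at the mat's open end, broad front face (+x) towards the strip (within 6 degrees), that face's lower edge 15 to 40 mm in over the mat. Origin: centre of the underside, z up along it. A push high on its back tips it about that lower edge; a low push slides it
- mat: fixed dark rubber mat flush with the white counter (no step), mm: 260 long (own x) x 150 wide (y); origin at its centre on the counter, z up. At its +x end stands a fixed teak strip 30 high, 16 thick, 160 long across the mat, inner face at x = +130 mm, the mat's end. The carton starts at the -x end
- carton_foot_l (a point): corner of the carton's broad front face (its own +x face): the bottom end, +y side
- carton_foot_r (a point): corner of the carton's broad front face (its own +x face): the bottom end, -y side
- carton_top_l (a point): corner of the carton's broad front face (its own +x face): the top end, +y side
- carton_top_r (a point): corner of the carton's broad front face (its own +x face): the top end, -y side
- carton_mid (a point): the middle of the carton, 90 mm above its underside on its long axis
- mug: white mug, 76 mm across, 85 mm high, beside the mat; origin at the centre of its underside. Bystander
- small_carton: squat cardboard carton 60 x 60 x 85 mm high, beside the mat; origin at the centre of its underside. Bystander
- can: bare metal can, 58 mm across, 120 mm high, beside the mat; origin at the centre of its underside. Bystander
- radio: yellow handheld radio lying flat, 58 x 130 x 36 mm high plus a 50 mm stub aerial, left of the work; origin at the centre of its underside. Bystander
- float: red mooring float standing upright, 84 mm across, 110 mm high, right of the work; origin at the centre of its underside. Bystander
- screwdriver: screwdriver lying flat, left of the work, nearer the robot; origin on its underside. Bystander
- sunscreen: white bottle with an orange cap, 52 mm across, 150 mm high, right of the work; origin at the centre of its underside. Bystander

How it is judged:
On the way:
1. the carton has tipped over and lies still on its broad front face, wholly within the mat (angle between carton's own x axis and vertical above 3 rad and x of carton_foot_l in the frame of mat between -0.134 and 0.133 m and y of carton_foot_l in the frame of mat between -0.079 and 0.079 m and x of carton_foot_r in the frame of mat between -0.134 and 0.133 m and y of carton_foot_r in the frame of mat between -0.079 and 0.079 m and x of carton_top_l in the frame of mat between -0.134 and 0.133 m and y of carton_top_l in the frame of mat between -0.079 and 0.079 m and x of carton_top_r in the frame of mat between -0.134 and 0.133 m and y of carton_top_r in the frame of mat between -0.079 and 0.079 m and linear speed of carton below 0.03 m/s), for 0.1 s.
At the end, for the whole second after the job is handed in: the carton lies at rest flat on its broad front face (within 8 degrees), all four corners within the mat's outline (2 mm tolerance), both corners of its top end within 8 mm of the teak strip's inner face (angle between carton's own x axis and vertical above 3 rad and x of carton_foot_l in the frame of mat between -0.132 and 0.133 m and y of carton_foot_l in the frame of mat between -0.077 and 0.077 m and x of carton_foot_r in the frame of mat between -0.132 and 0.133 m and y of carton_foot_r in the frame of mat between -0.077 and 0.077 m and x of carton_top_l in the frame of mat between -0.132 and 0.133 m and y of carton_top_l in the frame of mat between -0.077 and 0.077 m and x of carton_top_r in the frame of mat between -0.132 and 0.133 m and y of carton_top_r in the frame of mat between -0.077 and 0.077 m and x of each of carton_top_l, carton_top_r in the frame of mat above 0.122 m and height (world z) of carton_mid below 0.035 m and linear speed of carton below 0.02 m/s and angular speed of carton below 0.2 rad/s); the robot touches nothing.
It fails at once if the carton is lifted or carried (height (world z) of carton_mid above 0.108 m or height (world z) of carton above 0.05 m or (angle between carton's own z axis and vertical above 1.4 rad and height (world z) of carton_mid above 0.055 m)).
It fails at once if the carton is shifted more than 35 mm while still standing (angle between carton's own z axis and vertical below 0.2 rad and distance of carton from where it was at the start of the episode above 0.035 m).
It fails at once if the carton comes to lie with a corner more than 4 mm outside the mat (angle between carton's own z axis and vertical above 1.5 rad and not (x of carton_foot_l in the frame of mat between -0.134 and 0.2 m and y of carton_foot_l in the frame of mat between -0.079 and 0.079 m and x of carton_foot_r in the frame of mat between -0.134 and 0.2 m and y of carton_foot_r in the frame of mat between -0.079 and 0.079 m and x of carton_top_l in the frame of mat between -0.134 and 0.2 m and y of carton_top_l in the frame of mat between -0.079 and 0.079 m and x of carton_top_r in the frame of mat between -0.134 and 0.2 m and y of carton_top_r in the frame of mat between -0.079 and 0.079 m)).
It fails at once if one of the other loose things is displaced by more than 25 mm (distance of any of mug, small_carton, can, radio, float, screwdriver, sunscreen from where it was at the start of the episode above 0.025 m).
It also fails if it takes over 61 s, if anything falls off the work surface, if the arm or the gripper's body presses on something with over 40 N, if the wrist force passes 120 N, or if a joint passes its speed limit or range.

ROBOT

A 6-joint arm with a two-finger parallel gripper is mounted at the origin on the work surface. World frame = base frame: x ahead of the robot, y to its left, z up, the work surface at z = 0. Lengths are in m, angles in rad, forces in N, time in s.
With the tool pointing down it reaches from about 0.35 to 1 m from the base axis. Payload 7.1 kg.
Tool frame: the origin (TCP) lies between the finger pads; the fingertips stand 19 mm ahead of it and the grasp point (between the pads) is the TCP; z points along the fingers, y is the line along which they close (so a half turn about z gives the same grasp; the last joint's range is limited). The gripper opens to 85 mm and grips with 20 to 120 N. Pads are 22 mm wide; open, the fingers measure 114 mm over their backs; the gripper's body (76 mm by 85 mm) begins 54 mm behind the grasp point. The pads swing forward as they close: fully open they stand 13 mm farther back than shut.
Start: joints at [-1.238, 0.423, 1.63, -0, 1.089, -0.019], TCP at [0.215, -0.587, 0.214] pointing down, gripper open.
Joint ranges: [-3, 3], [-0.9, 2.11], [0.09, 2.58], [-1.31, 4.45], [0.11, 2.69], [-2.54, 2.54]. Speed limits (rad/s): [2.39, 2.39, 3.01, 3.14, 3.14, 3.14].

INTERFACE

Orientations are given as [roll, pitch, yaw] about the fixed x, y, z axes, in that order (R = Rz(yaw) Ry(pitch) Rx(roll)).
In Python, from station import readout, eyes, workorder gives the robot as it stands. The module is installed in compiled form; this text tells all that it offers.
- The arm moves only by the tool creep_tool, called after ">>>" as name(argument=value, ...) on one line, values as JSON. Schema: {"type":"object","properties":{"increments":{"type":"object","properties":{"x":{"type":"array","items":{"type":"number"},"minItems":1,"maxItems":5},"y":{"type":"array","items":{"type":"number"},"minItems":1,"maxItems":5},"z":{"type":"array","items":{"type":"number"},"minItems":1,"maxItems":5},"wx":{"type":"array","items":{"type":"number"},"minItems":1,"maxItems":5},"wy":{"type":"array","items":{"type":"number"},"minItems":1,"maxItems":5},"wz":{"type":"array","items":{"type":"number"},"minItems":1,"maxItems":5},"aperture":{"type":"array","items":{"type":"number"},"minItems":1,"maxItems":5}},"additionalProperties":false,"required":["x","y","z","wx","wy","wz","aperture"]},"squeeze":{"type":"number"},"only":{"type":"string"},"quiet":{"type":"boolean"},"lines":{"type":"string"}},"required":["increments"],"additionalProperties":false}. increments is an object with one list for each field, all of the same length, 1 to 5, a row being the entries at one place: x, y, z (the shift in fractions of the full range, 1 being 0.8 m), wx, wy, wz (a rotation vector in parts of the range, where 1.0 means 4 rad), aperture (the opening from 0.0 (shut) to 1.0 (fully open)); each row is the pose to reach, as a shift and turn from the pose commanded when the call began, along the tool's axes at that moment; what a row does not reach only later rows make up. A row lasts 1/8 s, in which the tool goes at most 0.0625 m and 0.188 rad, less where a joint would pass 70% of its speed; a pose out of reach is approached as far as the arm can. The fingers move at their own pace and stop on an object; squeeze is the grip in N (left out, the last holds). Time passes only in rows, so rows that do not move let the fingers close. The tool returns the time, the measured TCP pose, the force, the opening and the grip force at its end. only (a regular expression) keeps the lines of the reply that match it, lines (a string "A,B") keeps lines A to B, and quiet returns only ok. No shift or turn number may pass 1 either way. Input that does not fit is refused with a message, and nothing moves.
- readout.state(): the state, without advancing time (a new reading comes with each control period).
- eyes.snapshot(name): name is "scene" or "top" or "wrist"; returns a dict with "image" (420x560x3 uint8, red, green, blue), "z_map" (420x560 float32, m along the optical axis (not along the pixel's ray), 0 where there is no reading), "intrinsics" (3x3 intrinsics, pixels), "cam_to_world" (4x4, takes a point from camera to world coordinates); the wrist camera has in their place "mount" (4x4, takes a point from camera to tool coordinates, whose origin is the TCP and whose axes are the flange's). Camera axes: x right, y up, looking along -z (the intrinsics and any distortion apply to the point x, -y, -z); pixel columns grow to the right and rows downward; lengths in m; the calibration is good to about 2 mm. The wrist camera is an equidistant fisheye: a pixel r from the principal point sees the ray r / f radians off the axis. A picture is of the moment at which its call begins: read the wrist's pose just before it.
- workorder.job_done(): hands the job in; it is judged then, once.
The state is a dict: "time_s": time; "joint_positions": joint angles; "qd": joint speeds; "joint_efforts": joint torques, N m; "position": TCP position; "tcp_rot": TCP orientation; "contact_force": force on the tool from outside, world axes, zero at the start; "wrist_torque": the same for the moment, N m; "finger_gap": opening from 0.0 (shut) to 1.0 (fully open); "gripper_force": force on a finger pad.
Only numpy, scipy, OpenCV 4.12 (cv2) and the standard library are available. Lean on these libraries where they do the work, as an engineer would, in place of code of your own. Each camera call takes 0.05 s, during which the arm holds its last target. There are 200 camera calls.

## Working session

There is one attempt and no reset: what is moved stays moved. The work goes in short steps, Python scripts to look and compute and a tool call to move; the robot and the scene stay as the last step left them, time stands still between calls to the robot, and variables do not carry over. Pictures are saved under pics/ and viewed, at most 10 in all, crops included, and the job is handed in when it is done.

```bash
mkdir -p pics
```

Create h.py:
```python
import numpy as np, cv2
from station import readout, eyes
def snap(name,fn=None):
    s=eyes.snapshot(name)
    if fn: cv2.imwrite('pics/'+fn,s['image'][:,:,::-1])
    return s
def world(s):
    z=s['z_map'];K=s['intrinsics'];T=s['cam_to_world']
    v,u=np.mgrid[:z.shape[0],:z.shape[1]]
    P=np.stack([(u-K[0,2])/K[0,0]*z,-(v-K[1,2])/K[1,1]*z,-z],-1)
    W=P@T[:3,:3].T+T[:3,3]; W[z==0]=np.nan
    return W
```

Run:
```python
from h import *
for n in('scene','top'):
    s=snap(n,n+'.png'); print(n,s['cam_to_world'].round(3).tolist(),s['intrinsics'].round(1).tolist())
    np.save(n+'.npy',world(s))
st=readout.state();print(st['position'],st['tcp_rot'],st['time_s'])
```

```text
scene [[-0.635, -0.424, 0.646, 1.256], [0.773, -0.361, 0.522, 0.566], [0.012, 0.831, 0.557, 0.704], [0.0, 0.0, 0.0, 1.0]] [[420.0, 0.0, 277.5], [0.0, 420.0, 204.1], [0.0, 0.0, 1.0]]
top [[0.023, 0.998, -0.059, 0.474], [-0.999, 0.025, 0.025, 0.02], [0.026, 0.058, 0.998, 1.438], [0.0, 0.0, 0.0, 1.0]] [[419.4, 0.0, 281.8], [0.0, 419.4, 207.8], [0.0, 0.0, 1.0]]
[ 0.2152279  -0.58620568  0.21291005] [-3.14018334e+00 -2.72378000e-06  3.51850667e-01] 0.1
```

View pics/top.png

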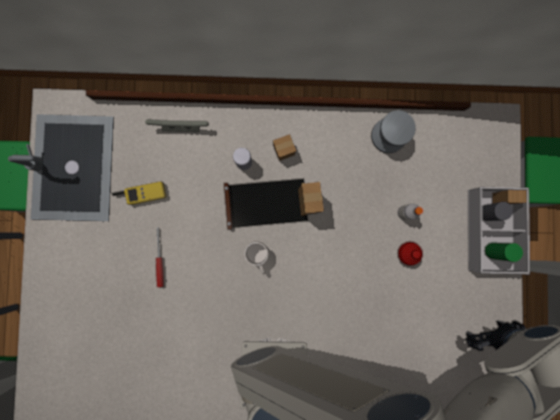

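View pics/scene.png

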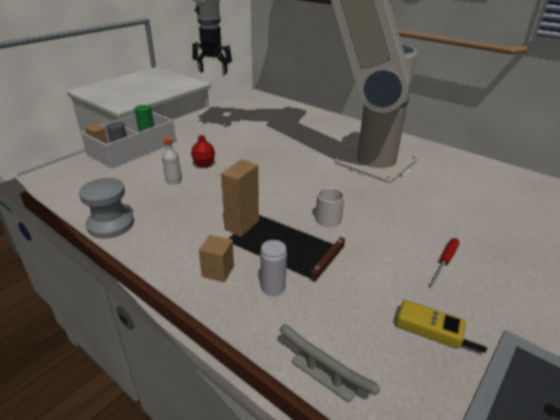

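The top view shows the mat at about (228–310, 180–226), with the strip at its left end (col 228, world +y). The carton stands at its right end (312, 197), with the can, small carton and mug alongside. Next I'll fit the poses.

Run:
```python
from h import *
W=np.load('top.npy');im=cv2.imread('pics/top.png')
def box(m,l):
    p=W[m][:,:2].astype(np.float32); r=cv2.minAreaRect(p); c=cv2.boxPoints(r)
    print(l,m.sum(),np.round(r[0],4),np.round(r[1],4),round(r[2],2),'z',np.nanmedian(W[m][:,2]).round(4)); print(c.round(4).tolist())
v,u=np.mgrid[:420,:560]
roi=(u>215)&(u<340)&(v>170)&(v<240)
z=W[...,2]
box(roi&(z>.16),'cartontop')
d=roi&(im.max(2)<45)&(z<.015)
n,lab,st,_=cv2.connectedComponentsWithStats(d.astype(np.uint8)); k=1+st[1:,4].argmax()
box(lab==k,'mat')
box(roi&(u<245)&(z>.02)&(z<.05),'strip')
for l,(a,b) in dict(mug=(257,254),can=(242,157),sc=(285,147),sun=(411,212),flo=(410,254)).items():
    m=(abs(u-a)<18)&(abs(v-b)<18)&(z>.03); p=W[m]; print(l,np.nanmin(p,0).round(3),np.nanmax(p,0).round(3))
W=np.load('scene.npy'); im=cv2.imread('pics/scene.png')
r=(u>215)&(u<265)&(v>155)&(v<240)&(W[...,2]>.165)&(abs(W[...,0]-.5)<.2)
box(r,'scene cartontop')
r=(u>300)&(u<350)&(v>230)&(v<285)&(W[...,2]>.02)&(W[...,2]<.05);box(r,'scene strip')
r=(u>215)&(u<350)&(v>200)&(v<280)&(W[...,2]<.012)&(im.max(2)<45);box(r,'scene mat')
```

```text
cartontop 559 [ 0.5844 -0.1014] [0.0897 0.0554] 7.8 z 0.1821
[[0.5361999869346619, -0.07999999821186066], [0.5436999797821045, -0.13500000536441803], [0.6326000094413757, -0.12280000001192093], [0.625, -0.06780000030994415]]
mat 2907 [0.5755 0.0331] [0.1416 0.2603] 6.44 z 0.0031
[[0.49050000309944153, 0.15440000593662262], [0.5198000073432922, -0.10419999808073044], [0.6603999733924866, -0.08829999715089798], [0.6312000155448914, 0.17030000686645508]]
strip 241 [0.5609 0.1699] [0.1589 0.0169] 6.45 z 0.0315
[[0.48100000619888306, 0.16940000653266907], [0.4828999936580658, 0.1526000052690506], [0.6407999992370605, 0.1704999953508377], [0.6388999819755554, 0.18719999492168427]]
mug [0.346 0.031 0.03 ] [0.442 0.105 0.095]
can [0.686 0.092 0.031] [0.742 0.146 0.129]
sc [ 0.722 -0.053  0.03 ] [0.796 0.021 0.095]
sun [ 0.528 -0.456  0.031] [ 0.58  -0.409  0.159]
flo [ 0.376 -0.476  0.037] [ 0.456 -0.4    0.117]
scene cartontop 562 [ 0.5856 -0.1016] [0.0952 0.0566] 7.4 z 0.18
[[0.5347999930381775, -0.07970000058412552], [0.5419999957084656, -0.13580000400543213], [0.6363999843597412, -0.12359999865293503], [0.6291000247001648, -0.06750000268220901]]
scene strip 353 [0.5642 0.1687] [0.1618 0.0168] 6.3 z 0.0296
[[0.4828999936580658, 0.1680999994277954], [0.4846999943256378, 0.15139999985694885], [0.6455000042915344, 0.16920000314712524], [0.6437000036239624, 0.1859000027179718]]
scene mat 2368 [0.5756 0.0354] [0.1493 0.259 ] 4.15 z 0.0012
[[0.4918000102043152, 0.15919999778270721], [0.5105000138282776, -0.09920000284910202], [0.6593999862670898, -0.08839999884366989], [0.6406000256538391, 0.17000000178813934]]
```

The rows are not in the units I measure in: shifts go in shares of 0.8 m and turns go in shares of 4 rad. I convert before sending: 0.2 m is 0.25, 0.15 m is 0.1875, -0.65 rad is -0.1625.

>>> creep_tool(increments={"x":[0.0625,0.125,0.1875,0.25,0.25],"y":[-0.0313,-0.0625,-0.0938,-0.125,-0.125],"z":[0,0,0,0,0],"wx":[0,0,0,0,0],"wy":[0,0,0,0,0],"wz":[-0.0325,-0.065,-0.0975,-0.13,-0.1625],"aperture":[0.5,0.5,0.5,0.5,0.5]})

```text
time_s: 0.72
position: [0.3707, -0.4209, 0.2133]
tcp_rot: [-3.141, -0.001, 1.011]
contact_force: [-0.0, -0.4, -0.4]
finger_gap: 0.502
gripper_force: 0.0
```

Run:
```python
from h import *
from scipy.spatial.transform import Rotation as R
s=readout.state();r=R.from_euler('xyz',s['tcp_rot'])
print(s['position'],s['tcp_rot'],'d',r.inv().apply(np.array([.594,-.176,.213])-s['position']),'dyaw',1.69-s['tcp_rot'][2])
```

```text
[ 0.37072058 -0.42091554  0.21331617] [-3.14074002e+00 -9.01220273e-04  1.01058447e+00] d [0.32612098 0.05901029 0.00055976] dyaw 0.6794155272564495
```

Scaled: 0.27 m is 0.3375, 0.22 m is 0.275, -0.68 rad is -0.17.

>>> creep_tool(increments={"x":[0.0688,0.1375,0.2063,0.275,0.3375],"y":[0.0125,0.025,0.0375,0.05,0.0625],"z":[0,0,0,0,0],"wx":[0,0,0,0,0],"wy":[0,0,0,0,0],"wz":[-0.0325,-0.0675,-0.1,-0.135,-0.17],"aperture":[0.5,0.5,0.5,0.5,0.5]})

```text
time_s: 1.35
position: [0.5572, -0.2217, 0.2133]
tcp_rot: [-3.141, -0.0, 1.687]
contact_force: [-0.1, 0.4, 0.9]
finger_gap: 0.497
gripper_force: 0.0
```

Run:
```python
from h import *
from scipy.spatial.transform import Rotation as R
s=readout.state();r=R.from_euler('xyz',s['tcp_rot'])
print(s['position'],s['tcp_rot'],'d',r.inv().apply(np.array([.594,-.176,.170])-s['position']),'dyaw',1.69-s['tcp_rot'][2])
```

```text
[ 0.55719909 -0.22165413  0.21334413] [-3.14115562e+00 -2.37900791e-04  1.68682317e+00] d [0.04107654 0.04185765 0.04333561] dyaw 0.003176834705126197
```

Scaled: 0.043 m is 0.0538, 0.042 m is 0.0525.

>>> creep_tool(increments={"x":[0.0125,0.0375,0.0513,0.0513],"y":[0.025,0.0525,0.0525,0.0525],"z":[0.025,0.0538,0.0538,0.0538],"wx":[0,0,0,0],"wy":[0,0,0,0],"wz":[0,0,0,0],"aperture":[0.5,0.5,0.5,0.5]})

```text
time_s: 1.85
position: [0.5929, -0.1775, 0.1708]
tcp_rot: [-3.141, -0.0, 1.683]
contact_force: [-0.5, 0.1, 1.0]
finger_gap: 0.499
gripper_force: 0.0
```

Run:
```python
from h import *
s=snap('scene'); cv2.imwrite('pics/s2.png',cv2.resize(s['image'][110:260,160:360,::-1],None,fx=4,fy=4))
W=world(s);p=W[110:260,160:360].reshape(-1,3)
m=(abs(p[:,0]-.594)<.06)&(p[:,1]>-.22)&(p[:,1]<-.14)&(p[:,2]>.1);print(m.sum(),p[m].min(0),p[m].max(0))
```

```text
1296 [ 0.53401257 -0.19716635  0.19163023] [ 0.65398949 -0.14007116  0.33591015]
```

View pics/s2.png

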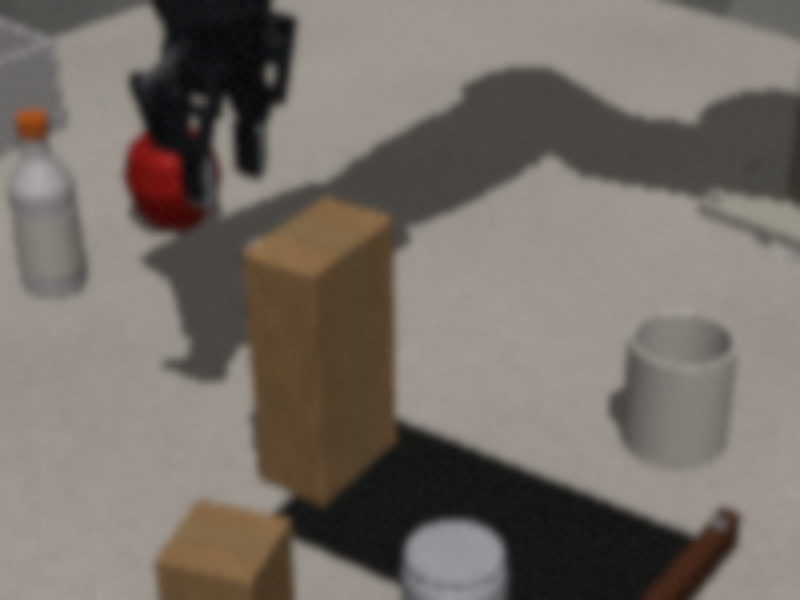

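The fingers stand behind the carton. The tips are at crop (200, 205) and (250, 170), so I'm checking how high they are.

Run:
```python
from h import *
s=snap('scene');W=world(s)
for v in range(140,168,3): print(v,[W[v,u].round(3).tolist() for u in (205,210,221)])
```

```text
140 [[0.639, -0.164, 0.261], [0.624, -0.162, 0.256], [0.574, -0.177, 0.234]]
143 [[0.643, -0.16, 0.256], [0.622, -0.165, 0.246], [0.574, -0.178, 0.225]]
146 [[0.64, -0.164, 0.245], [0.626, -0.162, 0.24], [0.574, -0.179, 0.216]]
149 [[0.644, -0.16, 0.24], [0.622, -0.168, 0.229], [0.572, -0.181, 0.206]]
152 [[0.628, -0.181, 0.219], [0.62, -0.171, 0.219], [0.572, -0.182, 0.197]]
155 [[nan, nan, nan], [0.624, -0.167, 0.213], [0.326, -0.453, 0.002]]
158 [[0.629, -0.182, 0.201], [0.623, -0.17, 0.203], [0.341, -0.437, 0.001]]
161 [[0.439, -0.409, 0.038], [0.619, -0.175, 0.191], [0.357, -0.421, 0.001]]
164 [[0.436, -0.415, 0.023], [0.415, -0.414, 0.015], [0.373, -0.405, 0.001]]
167 [[0.433, -0.421, 0.008], [0.412, -0.419, -0.0], [0.389, -0.388, 0.001]]
```

Scaled: 0.033 m is 0.0413, 0.02 m is 0.025.

>>> creep_tool(increments={"x":[0,0,0,0],"y":[0,0,0,0],"z":[0.025,0.0413,0.0413,0.0413],"wx":[0,0,0,0],"wy":[0,0,0,0],"wz":[0,0,0,0],"aperture":[0.5,0.5,0.5,0.5]})

```text
time_s: 2.45
position: [0.5937, -0.1784, 0.1382]
tcp_rot: [3.141, 0.0, 1.681]
contact_force: [-0.6, -0.2, -0.4]
finger_gap: 0.501
gripper_force: 0.0
```

Run:
```python
from h import *
s=snap('scene');W=world(s)
for v in range(150,178,3): print(v,[W[v,u].round(3).tolist() for u in (203,206,209,221)])
st=readout.state();s=snap('wrist','w1.png');print(st['position'],st['tcp_rot'],s['mount'].round(3).tolist(),s['intrinsics'].tolist())
```

```text
150 [[0.652, -0.16, 0.24], [0.624, -0.181, 0.223], [0.621, -0.173, 0.224], [0.572, -0.182, 0.203]]
153 [[0.651, -0.162, 0.231], [0.64, -0.164, 0.226], [0.423, -0.405, 0.063], [0.574, -0.181, 0.195]]
156 [[0.65, -0.164, 0.222], [0.642, -0.162, 0.219], [0.629, -0.166, 0.212], [0.575, -0.18, 0.187]]
159 [[0.647, -0.169, 0.21], [0.643, -0.161, 0.211], [0.627, -0.169, 0.202], [0.573, -0.183, 0.176]]
162 [[0.443, -0.416, 0.033], [0.628, -0.18, 0.19], [0.629, -0.168, 0.195], [0.576, -0.181, 0.169]]
165 [[0.444, -0.417, 0.022], [0.63, -0.179, 0.183], [0.628, -0.17, 0.185], [0.381, -0.396, 0.003]]
168 [[0.432, -0.432, -0.0], [0.629, -0.182, 0.172], [0.631, -0.168, 0.178], [0.391, -0.386, -0.001]]
171 [[0.446, -0.417, -0.001], [0.441, -0.408, 0.0], [0.628, -0.173, 0.166], [0.403, -0.374, -0.003]]
174 [[0.456, -0.406, -0.004], [0.455, -0.392, 0.001], [0.45, -0.383, 0.002], [0.633, -0.121, 0.179]]
177 [[0.473, -0.387, -0.001], [0.469, -0.377, 0.001], [0.461, -0.372, -0.001], [0.634, -0.121, 0.17]]
[ 0.59387398 -0.17833714  0.13833447] [3.14058873e+00 4.38220343e-04 1.68150274e+00] [[-0.0, 0.963, 0.271, 0.069], [1.0, 0.0, 0.0, 0.0], [0.0, 0.271, -0.963, -0.16], [0.0, 0.0, 0.0, 1.0]] [[325.19226210127806, 0.0, 277.1230026777213], [0.0, 325.19226210127806, 206.70368056012353], [0.0, 0.0, 1.0]]
```

View pics/w1.png

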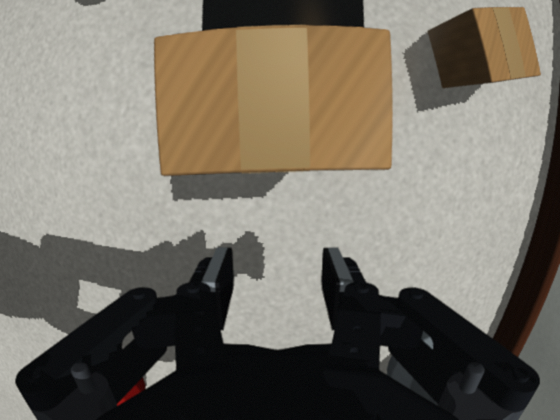

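The wrist view shows the fingers centred on the carton (cols 232–322 against 158–392) with its back edge near row 172. The tips really stand at z ≈ 0.162, about 25 mm above the TCP reading. I'll lower slightly and push.

Scaled: 0.044 m is 0.055, 0.03 m is 0.0375.

>>> creep_tool(increments={"x":[0.0125,0.025,0.0375,0.0475,0.055],"y":[0,0,0,0,0],"z":[0.0075,0.0075,0.0075,0.0075,0.0075],"wx":[0,0,0,0,0],"wy":[0,0,0,0,0],"wz":[0,0,0,0,0],"aperture":[0.5,0.5,0.5,0.5,0.5]})

```text
time_s: 3.18
position: [0.5887, -0.1337, 0.1319]
tcp_rot: [3.141, 0.0, 1.682]
contact_force: [-0.4, -0.3, 0.7]
finger_gap: 0.496
gripper_force: 0.4
```

>>> creep_tool(increments={"x":[0.0075,0.015,0.0225,0.0225],"y":[0,0,0,0],"z":[0,0,0,0],"wx":[0,0,0,0],"wy":[0,0,0,0],"wz":[0,0,0,0],"aperture":[0.5,0.5,0.5,0.5]})

```text
time_s: 3.68
position: [0.5865, -0.1159, 0.1315]
tcp_rot: [-3.141, -0.0, 1.682]
contact_force: [-0.2, 0.1, 0.3]
finger_gap: 0.5
gripper_force: 0.1
```

Create c.py:
```python
from h import *
import sys
s=snap('top');W=world(s);p=W[170:235,225:335].reshape(-1,3)
p=p[(p[:,2]>.035)&(abs(p[:,0]-.575)<.09)]
print('top>35mm',np.nanmin(p,0).round(3),np.nanmax(p,0).round(3))
s=snap('scene',sys.argv[1]+'.png')
cv2.imwrite('pics/'+sys.argv[1]+'.png',cv2.resize(s['image'][110:290,160:370,::-1],None,fx=3,fy=3))
```

```bash
python3 c.py t1
```

```text
top>35mm [ 0.485 -0.132  0.035] [0.632 0.176 0.602]
```

View pics/t1.png

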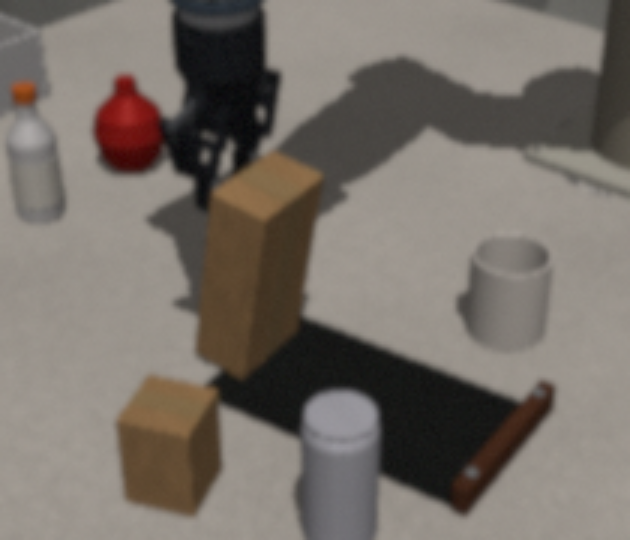

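The carton is tipping cleanly about its front lower edge, near crop (245, 375). I'll continue the push.

Scaled: 0.03 m is 0.0375, 0.024 m is 0.03.

>>> creep_tool(increments={"x":[0.0075,0.015,0.0225,0.03,0.0375],"y":[0,0,0,0,0],"z":[0,0,0,0,0],"wx":[0,0,0,0,0],"wy":[0,0,0,0,0],"wz":[0,0,0,0,0],"aperture":[0.5,0.5,0.5,0.5,0.5]})

```text
time_s: 4.4
position: [0.5832, -0.086, 0.1316]
tcp_rot: [-3.142, -0.0, 1.682]
contact_force: [-0.4, -0.9, -0.0]
finger_gap: 0.503
gripper_force: 0.0
```

>>> creep_tool(increments={"x":[0.0075,0.0075,0.0075,0.0075,0.0075],"y":[0,0,0,0,0],"z":[0,0,0,0,0],"wx":[0,0,0,0,0],"wy":[0,0,0,0,0],"wz":[0,0,0,0,0],"aperture":[0.5,0.5,0.5,0.5,0.5]})

```text
time_s: 5.03
position: [0.5826, -0.0808, 0.1316]
tcp_rot: [3.142, 0.0, 1.682]
contact_force: [-0.0, -0.0, 0.3]
finger_gap: 0.498
gripper_force: 0.0
```

```bash
python3 c.py t2
```

```text
top>35mm [ 0.485 -0.124  0.035] [0.635 0.177 0.596]
```

View pics/t2.png

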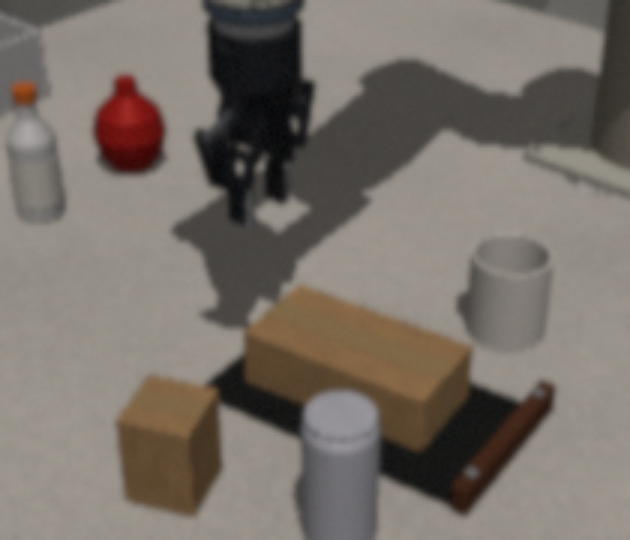

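It now lies flat on the mat, at crop (245–470, 290–450). I'll measure its pose for the slide.

Create m.py:
```python
from h import *
a=np.deg2rad(96.4);ex=np.array([np.cos(a),np.sin(a)]);ey=np.array([-ex[1],ex[0]]);M=np.array([.5775,.0323])
def top(s,l,lo,hi,c,ry):
    W=world(s);W=W[(W[...,2]>lo)&(W[...,2]<hi)];q=W[:,:2]-M;x,y=q@ex,q@ey
    k=(abs(y)<.1)&(x>ry[0])&(x<ry[1])
    r=cv2.minAreaRect(W[k][:,:2].astype(np.float32));b=cv2.boxPoints(r);q=b-M
    print(l,k.sum(),np.round(r[0],4),np.round(r[1],4),round(r[2],1),'mat:',np.c_[q@ex,q@ey].round(4).tolist())
for n in ('scene','top'):
    s=snap(n)
    top(s,n+' carton',.047,.066,0,(-.14,.14))
    top(s,n+' strip',.022,.04,0,(.12,.17))
```

```bash
python3 m.py
```

```text
scene carton 1595 [0.5685 0.0157] [0.0953 0.1819] 7.8 mat: [[0.0743, 0.0606], [-0.1076, 0.0562], [-0.1053, -0.039], [0.0766, -0.0346]]
scene strip 336 [0.5627 0.1686] [0.1604 0.0171] 6.3 mat: [[0.1457, 0.0797], [0.1286, 0.0797], [0.1284, -0.0807], [0.1455, -0.0807]]
top carton 1164 [0.5684 0.0173] [0.0905 0.1799] 8.4 mat: [[0.0744, 0.0591], [-0.1054, 0.0528], [-0.1023, -0.0377], [0.0775, -0.0314]]
top strip 234 [0.5611 0.1698] [0.1594 0.0165] 6.6 mat: [[0.1465, 0.0806], [0.13, 0.0806], [0.1304, -0.0788], [0.1469, -0.0787]]
```

Scaled: 0.09 m is 0.1125, -0.03 m is -0.0375.

>>> creep_tool(increments={"x":[-0.0375,-0.0625,-0.0625,-0.0625,-0.0625],"y":[0,0,0,0,0],"z":[0,0.0375,0.075,0.1125,0.1125],"wx":[0,0,0,0,0],"wy":[0,0,0,0,0],"wz":[0,0,0,0,0],"aperture":[0.5,0.5,0.5,0.5,0.5]})

```text
time_s: 5.85
position: [0.5862, -0.1299, 0.0395]
tcp_rot: [-3.137, -0.002, 1.682]
contact_force: [-0.1, -0.0, 0.3]
finger_gap: 0.5
gripper_force: 0.0
```

>>> creep_tool(increments={"x":[0,0],"y":[0,0],"z":[0.025,0.025],"wx":[0,0],"wy":[0,0],"wz":[0,0],"aperture":[0.5,0.5]})

```text
time_s: 6.1
position: [0.5876, -0.1301, 0.0209]
tcp_rot: [-3.14, -0.0, 1.682]
contact_force: [-0.1, 0.6, -0.7]
finger_gap: 0.499
gripper_force: 0.0
```

Run:
```python
from h import *
snap('wrist','w2.png')
s=snap('scene');W=world(s).reshape(-1,3)
k=(abs(W[:,0]-.59)<.05)&(W[:,1]>-.16)&(W[:,1]<-.105)&(W[:,2]>.01)
print(np.histogram(W[k][:,2],np.arange(.01,.1,.01)),W[k].min(0),W[k][:,1].max())
```

```text
(array([ 0,  0,  0, 30, 45, 56, 45, 40]), array([0.01, 0.02, 0.03, 0.04, 0.05, 0.06, 0.07, 0.08, 0.09])) [ 0.54005927 -0.1599934   0.04106468] -0.10500857679383035
```

View pics/w2.png

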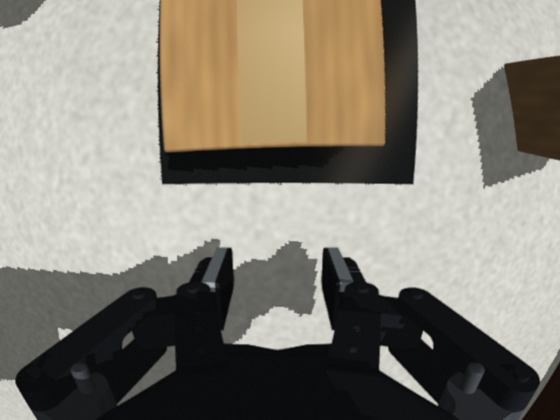

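Fingers are centred behind the carton (back edge at row 150). The mat edge at row 183 is level, so the tool is square to the mat. I'll lower carefully and watch the force.

Scaled: 0.008 m is 0.01, 0.005 m is 0.0063.

>>> creep_tool(increments={"x":[0,0,0],"y":[0,0,0],"z":[0.0063,0.01,0.01],"wx":[0,0,0],"wy":[0,0,0],"wz":[0,0,0],"aperture":[0.5,0.5,0.5]})

```text
time_s: 6.58
position: [0.588, -0.1303, 0.0135]
tcp_rot: [-3.141, -0.0, 1.682]
contact_force: [-0.1, -0.9, -0.5]
finger_gap: 0.503
gripper_force: 0.0
```

>>> creep_tool(increments={"x":[0,0,0],"y":[0,0,0],"z":[0.005,0.0075,0.0075],"wx":[0,0,0],"wy":[0,0,0],"wz":[0,0,0],"aperture":[0.5,0.5,0.5]})

```text
time_s: 6.95
position: [0.588, -0.1303, 0.0074]
tcp_rot: [-3.141, -0.0, 1.682]
contact_force: [-0.2, 0.0, -0.2]
finger_gap: 0.5
gripper_force: 0.0
```

Scaled: 0.052 m is 0.065, 0.03 m is 0.0375.

>>> creep_tool(increments={"x":[0.0188,0.0375,0.05,0.0575,0.065],"y":[0,0,0,0,0],"z":[0,0,0,0,0],"wx":[0,0,0,0,0],"wy":[0,0,0,0,0],"wz":[0,0,0,0,0],"aperture":[0.5,0.5,0.5,0.5,0.5]})

```text
time_s: 7.58
position: [0.5825, -0.0784, 0.0077]
tcp_rot: [3.141, 0.0, 1.682]
contact_force: [-0.3, -2.7, -1.2]
finger_gap: 0.503
gripper_force: 1.3
```

>>> creep_tool(increments={"x":[0.0088,0.0175,0.0263,0.035,0.04],"y":[0,0,0,0,0],"z":[0,0,0,0,0],"wx":[0,0,0,0,0],"wy":[0,0,0,0,0],"wz":[0,0,0,0,0],"aperture":[0.5,0.5,0.5,0.5,0.5]})

```text
time_s: 8.2
position: [0.5789, -0.0463, 0.0077]
tcp_rot: [3.141, 0.0, 1.682]
contact_force: [0.5, -2.8, 1.4]
finger_gap: 0.497
gripper_force: 1.5
```

```bash
python3 m.py
```

```text
scene carton 1767 [0.5694 0.0422] [0.0942 0.2043] 6.0 mat: [[0.1132, 0.0534], [-0.0912, 0.0547], [-0.0918, -0.0395], [0.1126, -0.0408]]
scene strip 333 [0.5633 0.1689] [0.1605 0.0166] 6.0 mat: [[0.1462, 0.0791], [0.1296, 0.0792], [0.1286, -0.0813], [0.1452, -0.0814]]
top carton 1052 [0.5651 0.0655] [0.0903 0.16  ] 5.9 mat: [[0.1148, 0.053], [-0.0452, 0.0544], [-0.046, -0.0358], [0.114, -0.0372]]
top strip 232 [0.5611 0.1698] [0.1594 0.0165] 6.4 mat: [[0.1467, 0.0806], [0.1302, 0.0806], [0.1303, -0.0788], [0.1468, -0.0787]]
```

Now squared up, with about 15 mm left. I'll creep in until the force rises.

Scaled: 0.013 m is 0.0163, 0.011 m is 0.0138.

>>> creep_tool(increments={"x":[0.005,0.01,0.0138,0.0163,0.0163],"y":[0,0,0,0,0],"z":[0,0,0,0,0],"wx":[0,0,0,0,0],"wy":[0,0,0,0,0],"wz":[0,0,0,0,0],"aperture":[0.5,0.5,0.5,0.5,0.5]})

```text
time_s: 8.93
position: [0.5773, -0.0335, 0.0076]
tcp_rot: [-3.141, -0.0, 1.682]
contact_force: [-0.2, 0.1, -0.2]
finger_gap: 0.501
gripper_force: 0.0
```

>>> creep_tool(increments={"x":[0.0013,0.0025],"y":[0,0],"z":[0,0],"wx":[0,0],"wy":[0,0],"wz":[0,0],"aperture":[0.5,0.5]})

```text
time_s: 9.18
position: [0.5772, -0.032, 0.0076]
tcp_rot: [-3.142, 0.0, 1.682]
contact_force: [0.7, -2.2, 0.8]
finger_gap: 0.5
gripper_force: 1.2
```

>>> creep_tool(increments={"x":[0.0013,0.0025],"y":[0,0],"z":[0,0],"wx":[0,0],"wy":[0,0],"wz":[0,0],"aperture":[0.5,0.5]})

```text
time_s: 9.43
position: [0.5769, -0.0299, 0.0076]
tcp_rot: [-3.142, -0.0, 1.682]
contact_force: [-0.5, -2.5, -0.8]
finger_gap: 0.496
gripper_force: 1.1
```

Scaled: 0.002 m is 0.0025, 0.001 m is 0.0013.

>>> creep_tool(increments={"x":[0.0013,0.0025],"y":[0,0],"z":[0,0],"wx":[0,0],"wy":[0,0],"wz":[0,0],"aperture":[0.5,0.5]})

```text
time_s: 9.68
position: [0.5772, -0.0296, 0.0078]
tcp_rot: [3.141, 0.002, 1.683]
contact_force: [0.7, -16.8, -0.9]
finger_gap: 0.5
gripper_force: 8.8
```

```bash
python3 m.py
```

```text
scene carton 1778 [0.5667 0.0601] [0.0962 0.2012] 6.7 mat: [[0.1292, 0.0563], [-0.0721, 0.0552], [-0.0716, -0.041], [0.1297, -0.0399]]
scene strip 399 [0.5634 0.1645] [0.161  0.0246] 6.2 mat: [[0.1455, 0.0797], [0.121, 0.0798], [0.1203, -0.0811], [0.1449, -0.0812]]
top carton 1015 [0.5634 0.0853] [0.0905 0.1526] 6.3 mat: [[0.1306, 0.0532], [-0.022, 0.0536], [-0.0222, -0.037], [0.1304, -0.0373]]
top strip 209 [0.5608 0.1698] [0.1588 0.0164] 6.4 mat: [[0.1468, 0.0806], [0.1303, 0.0807], [0.1302, -0.0782], [0.1466, -0.0782]]
```

Force has risen to 17 N: the top end is seated square against the strip. I'll back off and raise the arm.

Scaled: -0.14 m is -0.175, -0.09 m is -0.1125.

>>> creep_tool(increments={"x":[-0.0125,-0.05,-0.075,-0.075,-0.075],"y":[0,0,0,0,0],"z":[0,0,-0.05,-0.1125,-0.175],"wx":[0,0,0,0,0],"wy":[0,0,0,0,0],"wz":[0,0,0,0,0],"aperture":[0.5,0.5,0.5,0.5,0.5]})

```text
time_s: 10.4
position: [0.583, -0.0877, 0.1488]
tcp_rot: [-3.141, -0.001, 1.681]
contact_force: [1.3, -0.8, 0.4]
finger_gap: 0.496
gripper_force: 0.0
```

>>> creep_tool(increments={"x":[0,0],"y":[0,0],"z":[0,0],"wx":[0,0],"wy":[0,0],"wz":[0,0],"aperture":[0.5,0.5]})

```text
time_s: 10.65
position: [0.5829, -0.0873, 0.1472]
tcp_rot: [-3.141, -0.001, 1.682]
contact_force: [0.6, -0.4, -0.9]
finger_gap: 0.5
gripper_force: 0.0
```

```bash
python3 m.py; python3 c.py end
```

```text
scene carton 1710 [0.5665 0.0704] [0.0936 0.182 ] 6.7 mat: [[0.1298, 0.054], [-0.0522, 0.053], [-0.0517, -0.0406], [0.1303, -0.0396]]
scene strip 398 [0.5635 0.1647] [0.1608 0.0245] 6.5 mat: [[0.1453, 0.0796], [0.1208, 0.0796], [0.121, -0.0813], [0.1455, -0.0812]]
top carton 1489 [0.5649 0.0717] [0.0904 0.1801] 6.5 mat: [[0.1306, 0.0536], [-0.0496, 0.0532], [-0.0494, -0.0372], [0.1307, -0.0369]]
top strip 209 [0.5609 0.1702] [0.1591 0.0164] 6.6 mat: [[0.1467, 0.0807], [0.1303, 0.0806], [0.131, -0.0784], [0.1474, -0.0784]]
top>35mm [ 0.485 -0.123  0.035] [0.636 0.178 0.606]
```

View pics/end.png

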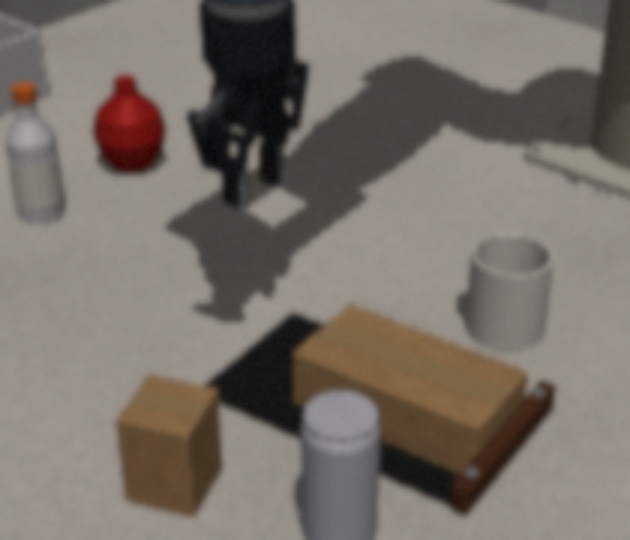

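The carton lies flat on the mat against the strip at crop (525, 380), the arm is clear, and the bystanders haven't moved.

```bash
python3 -c "
from station import workorder
print(workorder.job_done())"
```

```text
the job is handed in; nothing more can be done
None
```

The carton was tipped onto the mat and slid until its top end sat square against the teak strip, the other things stayed where they were, and the job was handed in at about 11 s (no verdict was returned).

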